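Mid-bore reading with a plug gauge

ROBOT

A 6-joint arm with a two-finger parallel gripper is mounted at the origin on a cart in front of the work surface, level with it; the furniture and walls round the work are solid. World frame = base frame: x ahead of the robot, y to its left, z up, the work surface at z = 0. Lengths are in m, angles in rad, forces in N, time in s.
With the tool pointing down it reaches from about 0.425 to 0.95 m from the base axis. Payload 3.5 kg.
Tool frame: the origin (TCP) lies midway between the tips of the shut fingers; the grasp point (between the pads) lies 19 mm behind it; z points along the fingers, y is the line along which they close (so a half turn about z gives the same grasp; the last joint's range is limited). The gripper opens to 85 mm and grips with 20 to 120 N. Pads are 22 mm wide; open, the fingers measure 114 mm over their backs; the gripper's body (76 mm by 85 mm) begins 54 mm behind the grasp point. The pads swing forward as they close: fully open they stand 13 mm farther back than shut.
Start: joints at [1.136, 0.286, 1.577, -0, 1.279, -0.15], TCP at [0.19, 0.648, 0.231] pointing down, gripper open.
Joint ranges: [-2.77, 2.77], [-0.9, 2.22], [0.21, 2.48], [-1.53, 4.67], [0.24, 2.81], [-2.84, 2.84]. Speed limits (rad/s): [2.79, 2.79, 3.14, 3.14, 3.14, 3.14].

INTERFACE

Orientations are given as a unit quaternion [x, y, z, w].
In Python, from plant import * gives the robot as it stands.
- The arm moves only by the tool move_arm, never from a script. Its argument "moves" is a list of rows, each a list of 3 entries, a list of its own where there are three numbers: the opening, from 0 (shut) to 1 (fully open), then the shift along the tool's x, y, z in m, then the turn, a rotation vector about the tool's x, y, z in rad. A call has exactly 10 rows; each row shifts and turns the commanded pose from where the row before left it, along the tool's axes as they then stand; what a row does not reach is not made up. A row lasts 1/12 s, in which the tool goes at most 41.7 mm and 7.16 degrees, less where a joint would pass 70% of its speed; a pose out of reach is approached as far as the arm can. A call is refused whole if a number of a shift passes 0.0417 or a number of a turn 0.125, either way. A call with a gripper value outside its range is refused whole. The fingers move at their own pace and stop on an object; "grip_force" is the grip in N (left out, the last holds). Time passes only in rows, so rows that do not move let the fingers close, or fill a call up. It gives the time, the measured TCP pose, the force, the opening and the grip force at its end, in the units of the state.
- get_state(): the state, without advancing time (a new reading comes with each control period).
- read_camera(name): name is "scene" or "top" or "wrist"; returns the picture (400x640x3 uint8, red, green, blue); there is no depth.
- camera_params(name): a dict with "fx", "fy", "cx", "cy" (pixels), "rvec" (rotation vector, rad) and "tvec" (3), from world to camera coordinates, as OpenCV has them; the wrist camera has in their place "tool_from_camera" (4x4, takes a point from camera to tool coordinates, whose origin is the TCP and whose axes are the flange's). Camera axes: x right, y down, z forward; pixel columns grow to the right and rows downward; lengths in m; the calibration is good to about 2 mm. A picture is of the moment at which its call begins: read the wrist's pose just before it. camera_params takes no time and is no camera call.
- sign_off(): hands the job in; it is judged then, once.
The state is a dict: "time": time; "qpos": joint angles; "dq": joint speeds; "joint_efforts": joint torques, N m; "eef_pos": TCP position; "tcp_rot": TCP orientation; "contact_force": force on the tool from outside, world axes, zero at the start; "wrist_torque": the same for the moment, N m; "opening": opening from 0.0 (shut) to 1.0 (fully open); "finger_force": force on a finger pad.
Only numpy, scipy, OpenCV 4.12 (cv2) and the standard library are available. Lean on these libraries where they do the work, as an engineer would, in place of code of your own. Each camera call takes 0.05 s, during which the arm holds its last target. There are 200 camera calls.

TASK

Take a mid-bore reading: on the gauge readout press the square key fully (zero) and let it come up, then press the wide round key fully (measure) and let it come up; leave the thin round key alone. Then take the plug gauge by its handle and draw it straight along the leaning bore until it is halfway out, 30 mm, so that the groove round its middle is level with the face of the block, without forcing it sideways, so that it does not bind; the block is loose and must stay where it stands, and so must the other things. Finish still holding the gauge there, aligned and free in its bore, not pressed against the side: do not let go and do not push it back.

Things in the scene. Friction and masses are not known exactly. Their poses are not given: they have to be found in the camera images.
- bore_mouth (a point): Centre of the bore's mouth, about 90 mm up, on the leaning face of an aluminium block (72 x 72 mm, 60 mm thick) on a dark sine plate (110 x 90 mm); block and plate are one loose body of 3 kg. z: bore axis, out of the bore, leaning 0.35 rad (20 degrees) from vertical roughly towards the robot; y level. Bore 25 mm wide, 60 mm deep.
- plug_handle (a point): Grip point of the steel plug gauge (0.18 to 0.35 kg) in the bore, on its axis, 36 mm above the collar's underside; z along the gauge, out of the bore. Round: handle 18 mm in diameter, 58 mm long (ends 28 mm above this point); collar 36 mm in diameter, 6 mm thick; plug 24 mm in diameter, 58 mm long, with a 3 mm groove 30 mm below the collar's underside.
- plug_collar (a point): Centre of the underside of the gauge's collar. At the start it rests on the face of the block, at the bore's mouth; z as for plug_handle. Its distance along the bore's axis from bore_mouth is how far the gauge is drawn out (58 mm is fully out).
- square_top (a point): Square key (zero) of the readout, a fixed grey box 110 x 200 x 50 mm with a raised display (68 mm high) along its far edge. Cap 24 x 24 mm. Point: centre of the cap's top face, 68 mm above the worktop; z up. The three keys stand in a row, 60 mm apart, on black bases 34 mm wide; the caps rise 13 mm above the bases. Which key is where varies.
- round_top (a point): The wide round key (measure) of the readout. Cap 28 mm in diameter. Point: centre of the cap's top face, 68 mm above the worktop; z up. The three keys stand in a row, 60 mm apart, on black bases 34 mm wide; the caps rise 13 mm above the bases. Which key is where varies.
- thin_top (a point): The thin round key of the readout, to be left alone. Cap 12 mm in diameter. Point: centre of the cap's top face, 68 mm above the worktop; z up. The three keys stand in a row, 60 mm apart, on black bases 34 mm wide; the caps rise 13 mm above the bases. Which key is where varies.
- square_key (a joint): Travel of the square key, m: 0 = up, 0.006 = pressed fully down. Spring: 2 N to start, 5 N fully down; it comes up by itself.
- round_key (a joint): Travel of the wide round key, m: 0 = up, 0.006 = pressed fully down. Spring: 2 N to start, 5 N fully down; it comes up by itself.
- thin_key (a joint): Travel of the thin round key, m: 0 = up, 0.006 = pressed fully down. Spring: 2 N to start, 5 N fully down; it comes up by itself.
- cup_a: Bystander: open steel cup, 64 mm in diameter, 47 mm high; origin at the centre of its underside. It stands beside the machine's fixed rotary chuck, a tall obstacle straight ahead of the robot from about x = 0.65 m on (y within 0.05 m, from x = 0.75 m within 0.13 m): move round or above it.
- cup_b: Bystander: another steel cup of the same size; origin at the centre of its underside.
- tape_roll: Bystander: roll of masking tape lying flat, 67 mm in diameter, 24 mm high; origin at the centre of its underside.
- v_block: Bystander: steel V block, 62 x 57 x 35 mm; origin at the centre of its underside.
Mind the look-alikes: they are no part of the job. Of the things that look like the part that bears plug_handle, the larger one is meant.

How it is judged:
By the outcome, as a careful person would: the job done as asked, in the order asked, and still so for the second after the job is handed in, while the arm keeps its last pose, push and grip.
It also fails if it takes over 61 s, if anything falls off the work surface, if the arm or the gripper's body presses on something with over 40 N, if the wrist force passes 120 N, or if a joint passes its speed limit or range.

## Working session

There is one attempt and no reset: what is moved stays moved. The work goes in short steps, Python scripts to look and compute and a tool call to move; the robot and the scene stay as the last step left them, time stands still between calls to the robot, and variables do not carry over. Pictures are saved under pics/ and viewed, at most 10 in all, crops included, and the job is handed in when it is done.

Besides the shell and the picture viewer there is one more tool, called after "Request:" as name([rows], argument=value, ...), one row to a line, values as JSON. move_arm: Moves the arm, as the interface text tells. Its arguments: {"type":"object","properties":{"moves":{"type":"array"},"grip_force":{"type":"number"}},"required":["moves"]}

```bash
mkdir -p pics; cat > h.py <<'E'
from plant import *
import numpy as np, cv2
from scipy.spatial.transform import Rotation as R
def cam(n, s=None):
    p=camera_params(n); K=np.array([[p['fx'],0,p['cx']],[0,p['fy'],p['cy']],[0,0,1.]])
    if 'rvec' in p:
        Rm=cv2.Rodrigues(np.array(p['rvec'],float))[0]; C=-Rm.T@np.array(p['tvec'],float); return K,Rm.T,C
    T=np.array(p['tool_from_camera']); W=R.from_quat(s['tcp_rot']).as_matrix()
    return K,W@T[:3,:3],W@T[:3,3]+np.array(s['eef_pos'])
def ray(c,u,v):
    K,Rw,C=c; return C, Rw@np.linalg.solve(K,[u,v,1.])
def onz(c,u,v,z):
    C,d=ray(c,u,v); return C+d*(z-C[2])/d[2]
def proj(c,P):
    K,Rw,C=c; q=K@(Rw.T@(np.array(P)-C)); return q[:2]/q[2]
def tri(rays):
    A=0;b=0
    for C,d in rays:
        d=d/np.linalg.norm(d); M=np.eye(3)-np.outer(d,d); A=A+M; b=b+M@C
    return np.linalg.solve(A,b)
def save(n,f,img,s=1):
    cv2.imwrite('pics/'+f,cv2.resize(img[:,:,::-1],None,fx=s,fy=s,interpolation=cv2.INTER_CUBIC))
E
python3 - <<'E'
from h import *
s=get_state(); print(s)
for n in ['scene','top','wrist']:
    im=read_camera(n); np.save(n+'0.npy',im); save(n,n+'0.png',im,1.25); c=cam(n,s); print(n,c[2],c[1][:,2],c[0][0])
E
```

```text
{'time': 0.0, 'qpos': array([ 1.13600232e+00,  2.87166458e-01,  1.57816500e+00, -7.09078349e-05,
        1.27860782e+00, -1.50017967e-01]), 'dq': array([-0.00111577, -0.00084332,  0.00094592,  0.00089274,  0.00129283,
        0.00107186]), 'joint_efforts': array([ 7.56440950e-04, -4.05992639e+01, -2.92619956e+01, -8.47392539e-05,
        5.99152714e-03, -2.72431225e-05]), 'eef_pos': array([0.18935632, 0.64721227, 0.22995315]), 'tcp_rot': array([ 1.41897126e-01,  9.89880714e-01, -1.13329301e-03, -3.05717069e-04]), 'contact_force': array([-0.2632557 , -0.89253288, -0.29464363]), 'wrist_torque': array([ 0.07059457, -0.03015697, -0.00857289]), 'finger_force': 0.0, 'opening': 1.0047952769218087}
scene [ 0.10230869 -0.75381898  0.54636697] [ 0.46696062  0.75749208 -0.45623847] [405.45001348   0.         326.42160606]
top [ 0.32316655 -0.0425092   1.22941997] [ 0.1858161   0.01239097 -0.98250641] [407.22682219   0.         315.50125902]
wrist [0.11065582 0.6716075  0.37322696] [ 0.30863348 -0.09157546 -0.94676254] [318.84520529   0.         319.04537777]
```

View pics/scene0.png

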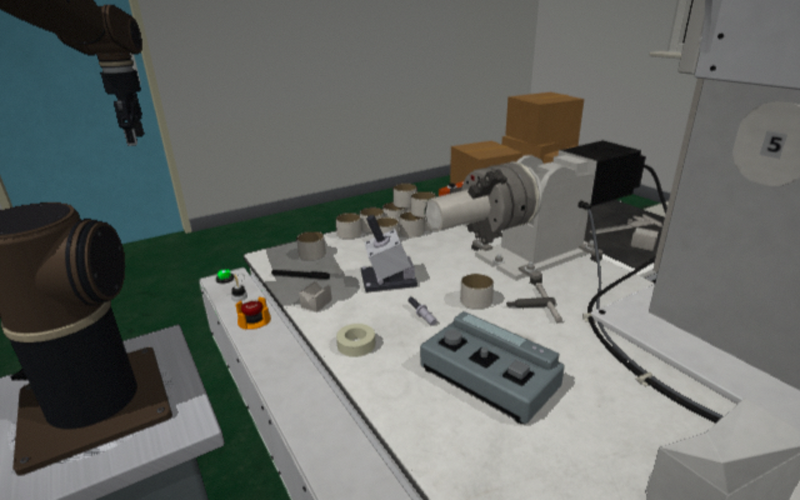

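View pics/top0.png

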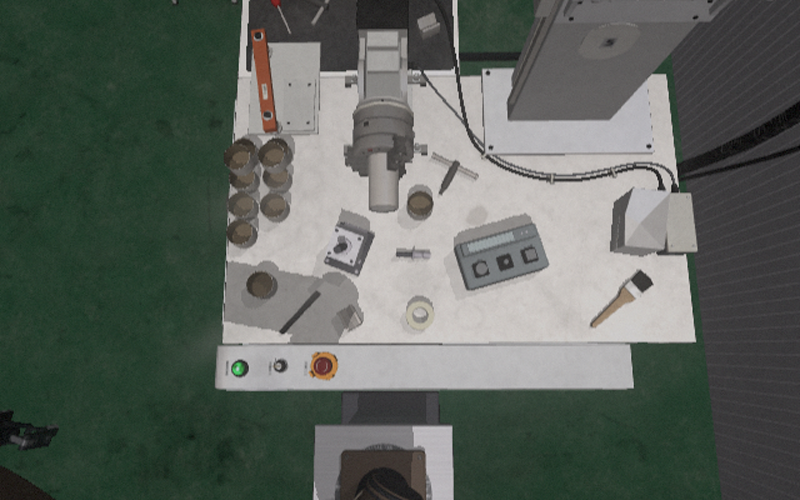

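The scene and top pictures show the readout (top about 503,258), with the block and gauge at about (348,245). The smaller look-alike gauge lies flat at (413,254). I'll enlarge the key areas next.

```bash
python3 - <<'E'
from h import *
t=np.load('top0.npy');s=np.load('scene0.npy')
def crop(i,x,y,w,h,f): return cv2.resize(i[y:y+h,x:x+w],None,fx=f,fy=f,interpolation=cv2.INTER_CUBIC)
a=np.hstack([crop(t,250,160,57,50,7),crop(t,355,165,80,70,5)])
b=np.hstack([crop(s,280,165,57,70,7),crop(s,330,245,125,98,5)][:1]+[crop(s,330,245,125,98,3.2)[:490]]) if 0 else None
A=crop(t,250,165,50,60,5);B=crop(t,355,165,90,75,5);C=crop(s,282,168,58,66,4.5);D=crop(s,330,245,125,90,3.3)
out=np.zeros((600,800,3),np.uint8)
out[:300,:250]=A; out[:375-75,250:700]=B[:300]; out[300:597,:261]=C; out[300:597,261:261+D.shape[1]]=D
save('x','crops.png',out)
c=cam('top')
for n,u,v,z in [('k1',481,269,.068),('k2',504,262,.068),('k3',530,255,.068)]:
    print(n,onz(c,u/1.25,v/1.25,z))
E
```

```text
k1 [ 0.50309845 -0.22725452  0.068     ]
k2 [ 0.51918002 -0.28077079  0.068     ]
k3 [ 0.53528977 -0.34141184  0.068     ]
```

View pics/crops.png

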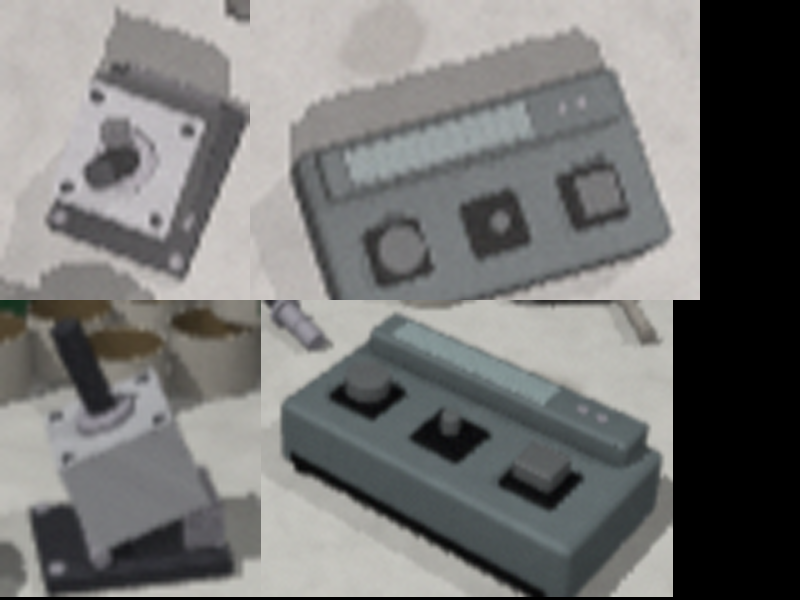

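Top crop: round key at pixel (385.4,215), thin key at (405.2,209.2) and square key at (425.4,203). The handle leans towards the robot and left. The keys come first.

```bash
cat >> h.py <<'E'
from scipy.linalg import logm
def pose(p,Rm):
    T=np.eye(4);T[:3,:3]=Rm;T[:3,3]=p;return T
def down(yaw): # tool z down, tool x at yaw
    x=np.array([np.cos(yaw),np.sin(yaw),0]);z=np.array([0,0,-1.]);return np.stack([x,np.cross(z,x),z],1)
def twist(A,B):
    L=np.real(logm(np.linalg.inv(A)@B)); return L[:3,3],np.array([L[2,1],L[0,2],L[1,0]])
def plan(A,*Bs):
    for B in Bs:
        v,w=twist(A,B); n=int(np.ceil(max(np.linalg.norm(v)/.0405,np.linalg.norm(w)/.122,1)))
        print(n,'rows',np.round(v/n,4).tolist(),np.round(w/n,4).tolist()); A=B
def cur():
    s=get_state(); return pose(s['eef_pos'],R.from_quat(s['tcp_rot']).as_matrix())
E
python3 - <<'E'
from h import *
t=cam('top');s=cam('scene')
f=lambda u,v:(330+(u-261)/3.3,245+(v-300)/3.3)
K={}
for n,a,b in [('round',(385.4,215),f(370,376)),('thin',(405.2,209.2),f(451,415)),('sq',(425.4,203),f(544,456))]:
    K[n]=onz(t,*a,.068); print(n,K[n],onz(s,*b,.068),tri([ray(t,*a),ray(s,*b)]))
d=K['round']-K['sq'];print(np.linalg.norm(d),np.linalg.norm(K['thin']-K['sq']))
c=cam('top'); ax=None
yaw=np.arctan2(d[1],d[0])-np.pi/2; print('yaw',yaw)
q1=lambda p:np.arctan2(p[1],p[0])
A=cur(); 
B=pose([.155,.5,.25],down(1.27+np.pi/2+.15))
C=pose([.42,-.275,.25],down(yaw)); D=K['sq'];
plan(A,B,C,pose([*D[:2],.12],down(yaw)))
E
```

```text
round [ 0.50367249 -0.22899802  0.068     ] [ 0.50714371 -0.23120603  0.068     ] [ 0.5055442  -0.2301034   0.06743898]
thin [ 0.52032129 -0.28657397  0.068     ] [ 0.52339293 -0.28697402  0.068     ] [ 0.52142157 -0.28720465  0.06860058]
sq [ 0.53820768 -0.34559833  0.068     ] [ 0.54262002 -0.3429851   0.068     ] [ 0.53854051 -0.34541612  0.07118368]
0.12160719937204072 0.0616749398967737
yaw 0.287952576809567
4 rows [0.0004, -0.0379, -0.0049] [-0.0004, -0.0001, -0.0335]
29 rows [-0.0378, 0.0101, 0.0] [0.0, 0.0, 0.0932]
5 rows [0.0187, 0.0203, 0.026] [0.0, 0.0, 0.0]
```

Request:
move_arm([
  [0,[0,-0.038,-0.005],[0,0,-0.0335]],
  [0,[0,-0.038,-0.005],[0,0,-0.0335]],
  [0,[0,-0.038,-0.005],[0,0,-0.0335]],
  [0,[0,-0.038,-0.005],[0,0,-0.0335]],
  [0,[-0.0378,0.0101,0],[0,0,0.0932]],
  [0,[-0.0378,0.0101,0],[0,0,0.0932]],
  [0,[-0.0378,0.0101,0],[0,0,0.0932]],
  [0,[-0.0378,0.0101,0],[0,0,0.0932]],
  [0,[-0.0378,0.0101,0],[0,0,0.0932]],
  [0,[-0.0378,0.0101,0],[0,0,0.0932]],
])

```text
time: 0.98
eef_pos: [0.386, 0.4712, 0.251]
tcp_rot: [0.35, 0.937, -0.0, -0.0]
contact_force: [0.0, 0.9, 0.9]
opening: 0.001
finger_force: 0.0
```

Request:
move_arm([
  [0,[-0.0378,0.0101,0],[0,0,0.0932]],
  [0,[-0.0378,0.0101,0],[0,0,0.0932]],
  [0,[-0.0378,0.0101,0],[0,0,0.0932]],
  [0,[-0.0378,0.0101,0],[0,0,0.0932]],
  [0,[-0.0378,0.0101,0],[0,0,0.0932]],
  [0,[-0.0378,0.0101,0],[0,0,0.0932]],
  [0,[-0.0378,0.0101,0],[0,0,0.0932]],
  [0,[-0.0378,0.0101,0],[0,0,0.0932]],
  [0,[-0.0378,0.0101,0],[0,0,0.0932]],
  [0,[-0.0378,0.0101,0],[0,0,0.0932]],
])

```text
time: 1.82
eef_pos: [0.6289, 0.1818, 0.2507]
tcp_rot: [0.733, 0.68, -0.0, -0.0]
contact_force: [0.3, 0.1, -0.0]
opening: -0.0
finger_force: 0.0
```

Request:
move_arm([
  [0,[-0.0378,0.0101,0],[0,0,0.0932]],
  [0,[-0.0378,0.0101,0],[0,0,0.0932]],
  [0,[-0.0378,0.0101,0],[0,0,0.0932]],
  [0,[-0.0378,0.0101,0],[0,0,0.0932]],
  [0,[-0.0378,0.0101,0],[0,0,0.0932]],
  [0,[-0.0378,0.0101,0],[0,0,0.0932]],
  [0,[-0.0378,0.0101,0],[0,0,0.0932]],
  [0,[-0.0378,0.0101,0],[0,0,0.0932]],
  [0,[0,0,0],[0,0,0]],
  [0,[0,0,0],[0,0,0]],
])

```text
time: 2.65
eef_pos: [0.5858, -0.1213, 0.251]
tcp_rot: [0.93, 0.366, -0.0, -0.0]
contact_force: [-0.6, -0.7, 0.9]
opening: -0.001
finger_force: 0.0
```

```bash
python3 - <<'E'
from h import *
s=get_state(); A=cur(); print(s['time'],A,s['qpos'],s['opening'])
im=read_camera('wrist'); np.save('w1.npy',im); save('w','w1.png',im)
c=cam('wrist',s)
for n,p in [('sq',(.54,-.3445,.068)),('thin',(.5222,-.287,.068)),('rd',(.505,-.230,.068))]: print(n,proj(c,p))
plan(A,pose([.54,-.3445,.10],down(.288)))
E
```

```text
2.65 [[ 7.31428147e-01  6.81918324e-01 -5.14906810e-04  5.85754469e-01]
 [ 6.81918515e-01 -7.31428010e-01  4.51904501e-04 -1.21329178e-01]
 [-6.84553036e-05 -6.81660159e-04 -9.99999765e-01  2.50975742e-01]
 [ 0.00000000e+00  0.00000000e+00  0.00000000e+00  1.00000000e+00]] [-3.73829536e-01  1.04286824e-01  1.75129953e+00  2.42377720e-04
  1.28665068e+00  4.46516379e-01] -0.001180819050569599
sq [425.68012046 323.45205553]
thin [383.32848031 305.61900485]
rd [339.75817442 286.92642872]
7 rows [-0.0217, 0.0247, 0.0216] [-0.0001, 0.0, 0.0661]
```

View pics/w1.png

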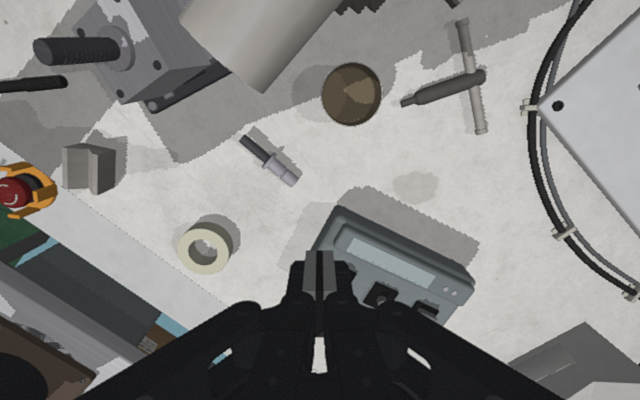

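The wrist view shows the gauge at the upper left (handle end 42,50, collar 120,47). The keys are partly hidden behind the fingers, so I'll step back for a clear view of all three.

```bash
python3 - <<'E'
from h import *
plan(cur(),pose([.43,-.315,.2],down(.288)))
E
```

```text
7 rows [-0.0335, 0.0132, 0.0073] [-0.0001, -0.0, 0.0664]
```

Request:
move_arm([
  [0,[-0.0335,0.0132,0.0073],[0,0,0.0664]],
  [0,[-0.0335,0.0132,0.0073],[0,0,0.0664]],
  [0,[-0.0335,0.0132,0.0073],[0,0,0.0664]],
  [0,[-0.0335,0.0132,0.0073],[0,0,0.0664]],
  [0,[-0.0335,0.0132,0.0073],[0,0,0.0664]],
  [0,[-0.0335,0.0132,0.0073],[0,0,0.0664]],
  [0,[-0.0335,0.0132,0.0073],[0,0,0.0664]],
  [0,[0,0,0],[0,0,0]],
  [0,[0,0,0],[0,0,0]],
  [0,[0,0,0],[0,0,0]],
])

```text
time: 3.53
eef_pos: [0.4383, -0.3189, 0.2004]
tcp_rot: [0.989, 0.145, 0.0, -0.0]
contact_force: [0.4, 0.4, 0.0]
opening: -0.003
finger_force: 0.0
```

```bash
python3 - <<'E'
from h import *
s=get_state(); A=cur(); print(A[:3,3],A[:3,0],s['qpos'])
im=read_camera('wrist'); np.save('w2.npy',im); save('w','w2.png',im)
c=cam('wrist',s)
for n,p in [('sq',(.54,-.3445,.068)),('thin',(.5222,-.287,.068)),('rd',(.505,-.230,.068))]: print(n,proj(c,p))
E
```

```text
[ 0.43826914 -0.3188677   0.20036647] [9.57935191e-01 2.86983782e-01 6.92300137e-04] [-8.16558079e-01  2.10600323e-02  1.93365729e+00  7.27613657e-04
  1.18667671e+00  4.62888851e-01]
sq [386.096177    85.68219886]
thin [312.03327483  86.38003983]
rd [238.83816511  86.51374295]
```

View pics/w2.png

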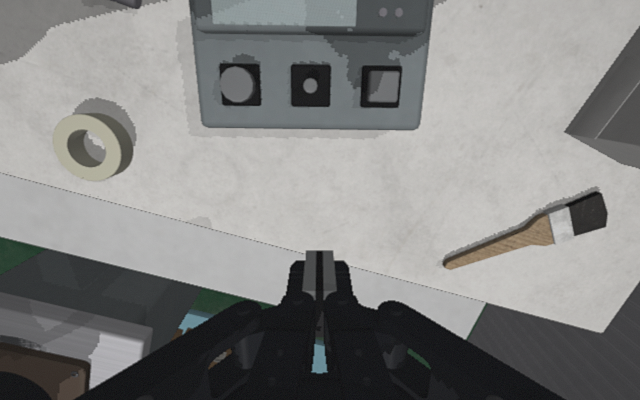

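Square key at (383,86), thin at (310,86) and round at (237,84). These match the projected positions within 2–3 px, so I'll press the square key.

```bash
python3 - <<'E'
from h import *
s=get_state(); c=cam('wrist',s); A=cur()
k={n:onz(c,u,v,.068) for n,u,v in [('sq',383,86),('rd',237,84.5)]}; print(k)
S=(k['sq']+[.54,-.3445,.068])/2; Q=(k['rd']+[.505,-.23,.068])/2
print(S,Q)
Dn=down(.29)
plan(A,pose([*S[:2],.090],Dn),pose([*S[:2],.0610],Dn),pose([*S[:2],.09],Dn),pose([*Q[:2],.09],Dn))
E
```

```text
{'sq': array([ 0.53941274, -0.34204534,  0.068     ]), 'rd': array([ 0.50633834, -0.22805124,  0.068     ])}
[ 0.53970637 -0.34327267  0.068     ] [ 0.50566917 -0.22902562  0.068     ]
4 rows [0.0224, 0.0131, 0.0277] [0.0001, -0.0002, 0.0004]
1 rows [0.0, 0.0, 0.029] [0.0, 0.0, 0.0]
1 rows [0.0, 0.0, -0.029] [0.0, 0.0, 0.0]
3 rows [0.0, -0.0397, 0.0] [0.0, 0.0, 0.0]
```

Request:
move_arm([
  [0,[0.0224,0.0131,0.0277],[0,0,0]],
  [0,[0.0224,0.0131,0.0277],[0,0,0]],
  [0,[0.0224,0.0131,0.0277],[0,0,0]],
  [0,[0.0224,0.0131,0.0277],[0,0,0]],
  [0,[0,0,0],[0,0,0]],
  [0,[0,0,0.015],[0,0,0]],
  [0,[0,0,0.007],[0,0,0]],
  [0,[0,0,0.003],[0,0,0]],
  [0,[0,0,0.003],[0,0,0]],
  [0,[0,0,0],[0,0,0]],
])

```text
time: 4.42
eef_pos: [0.5391, -0.3438, 0.0632]
tcp_rot: [0.99, 0.144, 0.001, 0.0]
contact_force: [0.4, 3.3, 3.8]
opening: -0.0
finger_force: 2.1
```

Request:
move_arm([
  [0,[0,0,0.002],[0,0,0]],
  [0,[0,0,0.001],[0,0,0]],
  [0,[0,0,0.001],[0,0,0]],
  [0,[0,0,0],[0,0,0]],
  [0,[0,0,0],[0,0,0]],
  [0,[0,0,0],[0,0,0]],
  [0,[0,0,0],[0,0,0]],
  [0,[0,0,0],[0,0,0]],
  [0,[0,0,0],[0,0,0]],
  [0,[0,0,0],[0,0,0]],
])

```text
time: 5.25
eef_pos: [0.5392, -0.3445, 0.062]
tcp_rot: [0.99, 0.144, 0.001, 0.0]
contact_force: [-3.0, 6.9, 15.2]
opening: -0.002
finger_force: 7.4
```

Fully down (15 N against the stop). Next I'll lift, move across above the thin key, and approach the round key.

Request:
move_arm([
  [0,[0,0,-0.02],[0,0,0]],
  [0,[0,0,-0.025],[0,0,0]],
  [0,[0,0,0],[0,0,0]],
  [0,[0,-0.0395,0],[0,0,0]],
  [0,[0,-0.0395,0],[0,0,0]],
  [0,[0,-0.0395,0],[0,0,0]],
  [0,[0,0,0],[0,0,0]],
  [0,[0,0,0.02],[0,0,0]],
  [0,[0,0,0],[0,0,0]],
  [0,[0,0,0],[0,0,0]],
])

```text
time: 6.08
eef_pos: [0.5033, -0.2308, 0.0814]
tcp_rot: [0.99, 0.144, -0.001, -0.001]
contact_force: [0.4, -0.4, 0.3]
opening: 0.005
finger_force: 0.0
```

Now the round key: down 13 mm to 0.068, then 10 mm more.

Request:
move_arm([
  [0,[0.0025,-0.001,0.008],[0,0,0]],
  [0,[0,0,0.005],[0,0,0]],
  [0,[0,0,0.003],[0,0,0]],
  [0,[0,0,0.003],[0,0,0]],
  [0,[0,0,0.002],[0,0,0]],
  [0,[0,0,0.001],[0,0,0]],
  [0,[0,0,0.001],[0,0,0]],
  [0,[0,0,0],[0,0,0]],
  [0,[0,0,0],[0,0,0]],
  [0,[0,0,0],[0,0,0]],
])

```text
time: 6.92
eef_pos: [0.5069, -0.2298, 0.0619]
tcp_rot: [0.99, 0.144, -0.0, 0.0]
contact_force: [-5.7, 1.2, 12.3]
opening: -0.002
finger_force: 6.4
```

Request:
move_arm([
  [0,[0,0,-0.02],[0,0,0]],
  [0,[0,0,-0.03],[0,0,0]],
  [0,[0,0,-0.04],[0,0,0]],
  [0,[0,0,-0.04],[0,0,0]],
  [0,[0,0,-0.04],[0,0,0]],
  [0,[0,0,-0.02],[0,0,0]],
  [0,[0,0,0],[0,0,0]],
  [0,[0,0,0],[0,0,0]],
  [0,[0,0,0],[0,0,0]],
  [0,[0,0,0],[0,0,0]],
])

```text
time: 7.75
eef_pos: [0.5053, -0.2284, 0.2466]
tcp_rot: [0.99, 0.144, -0.002, -0.002]
contact_force: [-0.4, 0.0, -0.8]
opening: 0.0
finger_force: 0.0
```

```bash
python3 - <<'E'
from h import *
M=np.array([[.731428,.681918,-.000515],[.681919,-.731428,.000452],[-.000068,-.00068,-1]])
s1={'eef_pos':[.585754,-.121329,.250976],'tcp_rot':R.from_matrix(M).as_quat()}
w=cam('wrist',s1); sc=cam('scene'); t=cam('top')
g=lambda u,v:(282+u/4.5,168+(v-300)/4.5)
top=tri([ray(w,38,50),ray(sc,*g(66,323))]); col=tri([ray(w,120,47),ray(sc,*g(106,412))])
print('top',top,'col',col,np.linalg.norm(top-col))
a=(top-col);a/=np.linalg.norm(a);print(a,np.arccos(a[2]),np.arctan2(a[1],a[0]))
for P in (top,col): 
    for c in(w,sc,t): print(proj(c,P))
p=proj(t,top);q=proj(t,col); print('crop',(p-[250,165])*5,(q-[250,165])*5)
# face-corner screws / white face from top: centroid at face height
E
```

```text
top [0.53705183 0.09526031 0.15291554] col [0.55777092 0.08703837 0.09359644] 0.06336905424825698
[-0.32695909  0.12974696  0.93608946] 0.3594527604291548 2.7638226020169347
[42.01011339 50.23465558]
[296.01842004 172.57053648]
[269.48116746 198.48812316]
[119.58374891  46.99485243]
[305.65835918 192.9489194 ]
[275.07600896 195.38560432]
crop [ 97.40583731 167.44061579] [125.38004481 151.92802159]
```

Triangulated handle axis: tilt 0.36 rad and length 63 mm, both matching the given data. I'll turn in place, then move to a viewing pose on the gauge axis.

Request:
move_arm([
  [0,[0,0,0],[0,0,-0.1235]],
  [0,[0,0,0],[0,0,-0.1235]],
  [0,[0,0,0],[0,0,-0.1235]],
  [0,[0,0,0],[0,0,-0.1235]],
  [0,[0,0,0],[0,0,-0.1235]],
  [0,[0,0,0],[0,0,-0.1235]],
  [0,[0,0,0],[0,0,-0.1235]],
  [0,[0,0,0],[0,0,-0.1235]],
  [0,[0,0,0],[0,0,-0.1235]],
  [0,[0,0,0],[0,0,-0.1235]],
])

```text
time: 8.58
eef_pos: [0.5056, -0.2286, 0.2467]
tcp_rot: [0.721, 0.693, -0.0, -0.002]
contact_force: [0.1, -0.6, -0.4]
opening: -0.002
finger_force: 0.0
```

Request:
move_arm([
  [1,[0,0,0],[0,0,-0.1235]],
  [1,[0,0,0],[0,0,-0.1235]],
  [1,[0,0,0],[0,0,-0.1235]],
  [1,[0,0,0],[0,0,-0.1235]],
  [1,[0,0,0],[0,0,-0.1235]],
  [1,[0,0,0],[0,0,-0.1235]],
  [1,[0,0,0],[0,0,-0.1235]],
  [1,[0,0,0],[0,0,-0.1235]],
  [1,[0,0,0],[0,0,-0.1235]],
  [1,[0,0,0],[0,0,-0.1235]],
])

```text
time: 9.42
eef_pos: [0.5056, -0.2286, 0.2467]
tcp_rot: [0.187, 0.982, 0.001, -0.002]
contact_force: [0.7, -1.0, 0.3]
opening: 1.002
finger_force: 0.0
```

```bash
cat >> h.py <<'E'
def grot(a): # tool z=-a, tool y level, tool x toward the robot
    z=-a; y=np.cross(z,[a[0],a[1],0]);y/=np.linalg.norm(y); return np.stack([np.cross(y,z),y,z],1)
def axis(tilt,yaw): return np.array([np.sin(tilt)*np.cos(yaw),np.sin(tilt)*np.sin(yaw),np.cos(tilt)])
E
python3 - <<'E'
from h import *
s=get_state(); print(s['time'],s['qpos'],s['eef_pos'])
a=axis(.35,2.764); G=np.array([.537,.0953,.153])-.028*a; print('grip',G); T=grot(a); print(T)
plan(cur(),pose(G+.10*a,T))
E
```

```text
9.4167 [-6.07435210e-01  1.20000374e-02  1.85575926e+00  1.11897561e-05
  1.27837662e+00 -1.80189179e+00] [ 0.50558903 -0.22855399  0.24674885]
grip [0.54592479 0.09176022 0.12669756]
[[-0.87319849  0.36868378  0.31874233]
 [ 0.34633148  0.92955488 -0.12642086]
 [-0.34289781  0.         -0.93937271]]
9 rows [0.0131, 0.0347, 0.0007] [0.0001, -0.0394, 0.0001]
```

Request:
move_arm([
  [1,[0.0131,0.0347,0.0007],[0,-0.0394,0]],
  [1,[0.0131,0.0347,0.0007],[0,-0.0394,0]],
  [1,[0.0131,0.0347,0.0007],[0,-0.0394,0]],
  [1,[0.0131,0.0347,0.0007],[0,-0.0394,0]],
  [1,[0.0131,0.0347,0.0007],[0,-0.0394,0]],
  [1,[0.0131,0.0347,0.0007],[0,-0.0394,0]],
  [1,[0.0131,0.0347,0.0007],[0,-0.0394,0]],
  [1,[0.0131,0.0347,0.0007],[0,-0.0394,0]],
  [1,[0.0131,0.0347,0.0007],[0,-0.0394,0]],
  [1,[0,0,0],[0,0,0]],
])

```text
time: 10.25
eef_pos: [0.5132, 0.1094, 0.2205]
tcp_rot: [0.183, 0.968, -0.033, 0.17]
contact_force: [-0.2, -0.5, -0.5]
opening: 0.997
finger_force: 0.0
```

```bash
python3 - <<'E'
from h import *
s=get_state(); print(s['time'],s['qpos'],s['eef_pos'],s['dq'].round(3)); np.save('s3.npy',s,allow_pickle=True)
im=read_camera('wrist'); np.save('w3.npy',im); save('w','w3.png',im)
c=cam('wrist',s); a=axis(.35,2.764); G=np.array([.54592,.09176,.1267])
print(proj(c,G+.028*a),proj(c,G-.03*a),proj(c,G-.036*a))
print(np.array(camera_params('wrist')['tool_from_camera']).round(4))
E
```

```text
10.25 [ 0.09063108 -0.19028165  2.12019996 -0.19686133  0.9071952  -1.00812148] [0.51322936 0.10938681 0.22053026] [-0.103 -0.    -0.015 -0.002  0.047 -0.135]
[311.36914211 216.56974609] [312.75506236 193.01806683] [312.868709   191.08680908]
[[-1.000e-04 -9.467e-01 -3.221e-01  8.230e-02]
 [ 1.000e+00 -5.000e-04  1.000e-03  1.000e-03]
 [-1.100e-03 -3.221e-01  9.467e-01 -1.431e-01]
 [ 0.000e+00  0.000e+00  0.000e+00  1.000e+00]]
```

View pics/w3.png

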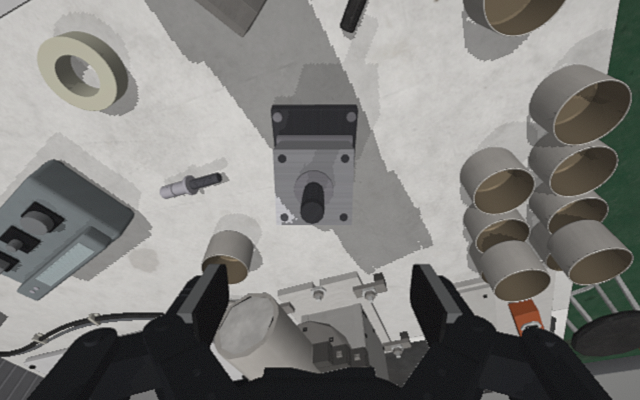

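The face is square to the tool. Its holes are at about (282,159), (344,158), (284,217) and (345,217), and the handle end is at about (312,210). An enlarged crop will give the face pose.

```bash
python3 - <<'E'
from h import *
im=np.load('w3.npy'); g=cv2.cvtColor(im,cv2.COLOR_RGB2GRAY)
save('x','w3c.png',im[140:235,262:367],6)
for u,v in [(282,159),(344,158),(284,217),(345,217)]:
    p=g[v-5:v+6,u-5:u+6].astype(float); w=np.clip(np.median(p)-15-p,0,None); y,x=np.mgrid[-5:6,-5:6]; print(u+(w*x).sum()/w.sum(),v+(w*y).sum()/w.sum(),w.sum())
E
```

```text
281.6181419166057 158.28968544257498 1367.0
344.60764587525154 158.15627095908786 1491.0
283.9422830269346 216.9619495510902 2339.0
343.1854103343465 216.86727456940224 1974.0
```

View pics/w3c.png

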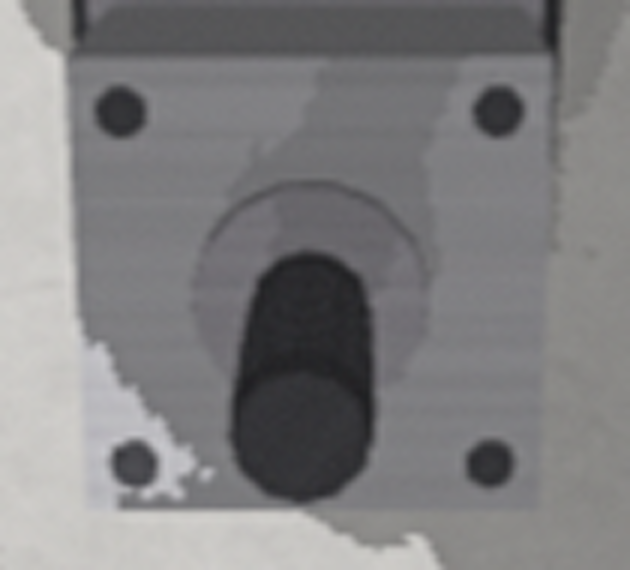

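Crop: face corners TL (72,55), TR (553,53), BL (85,508) and BR (540,508). Handle end disc at (302,432), collar disc at about x 310.

```bash
python3 - <<'E'
from h import *
from scipy.optimize import least_squares
s=np.load('s3.npy',allow_pickle=True).item(); c=cam('wrist',s); K,Rw,C=c
f=lambda x,y:(262+(x+.5)/6-.5,140+(y+.5)/6-.5)
cor=[f(*p) for p in [(72,55),(553,53),(540,508),(85,508)]]; hol=[f(*p) for p in [(120,112),(498,111),(490,463),(135,462)]]
# face frame (IPPE order): x to image right, y image up
obj=np.array([[-36,36,0],[36,36,0],[36,-36,0],[-36,-36,0]])/1e3
for h in (.0275,.028,.0285):
    o=np.vstack([obj,obj*h/.036]); ok,r,t=cv2.solvePnP(o,np.array(cor+hol),K,None)
    Rm=Rw@cv2.Rodrigues(r)[0]; m=Rw@t[:,0]+C; n=Rm[:,2]
    e=cv2.projectPoints(o,r,t,K,None)[0][:,0]-np.array(cor+hol)
    print(h,'mouth',m,'n',n,'tilt',np.arccos(n[2]),'yaw',np.arctan2(n[1],n[0]),'xdir',Rm[:,0],'err',np.abs(e).max())
# yaw from level hole lines, constrained tilt
def res(p):
    a=axis(.35,p[0]);T=grot(a); m=p[1:4]; r=[]
    for (sx,sy),q in zip([(-1,1),(1,1),(1,-1),(-1,-1)],hol):
        r+=list(proj(c,m+T[:,1]*sx*p[4]+T[:,0]*sy*p[4])-q)
    for (sx,sy),q in zip([(-1,1),(1,1),(1,-1),(-1,-1)],cor):
        r+=list(.5*(proj(c,m+T[:,1]*sx*.036+T[:,0]*sy*.036)-q))
    return r
o=least_squares(res,[2.764,.557,.087,.09,.028]); print(o.x,np.abs(o.fun).max())
a=axis(.35,o.x[0]); m=o.x[1:4]
print('handle end px seen',f(302,432),'pred',proj(c,m+.064*a),'collar',f(310,297),proj(c,m+.006*a))
print('end ray on plane',onz(c,*f(302,432),(m+.064*a)[2]),m+.064*a)
E
```

```text
0.0275 mouth [0.55561321 0.08855712 0.09104448] n [-0.34458995  0.13521962  0.92896363] tilt 0.3791931023763647 yaw 2.7676487746452847 xdir [3.65594627e-01 9.30774168e-01 1.30580736e-04] err 0.9815030254474664
0.028 mouth [0.55665424 0.08811364 0.08951327] n [-0.34329743  0.13482991  0.92949867] tilt 0.3777450896078179 yaw 2.76735225600509 xdir [3.65640500e-01 9.30756157e-01 3.19277342e-05] err 0.7150839034379146
0.0285 mouth [0.55772163 0.08765887 0.08794205] n [-0.34214321  0.13448864  0.92997356] tilt 0.3764554024207654 yaw 2.7670685643619626 xdir [ 3.65682832e-01  9.30739524e-01 -6.23583828e-05] err 0.790887130474772
[2.76846462 0.55628188 0.08818715 0.09036334 0.02803928] 0.56780195135741
handle end px seen (311.9166666666667, 211.58333333333331) pred [311.96025693 212.85173787] collar (313.25, 189.08333333333334) [313.3264718 190.0991584]
end ray on plane [0.53470701 0.09661855 0.15048319] [0.53584645 0.09618693 0.15048319]
```

```bash
python3 - <<'E'
from h import *
a=axis(.35,2.768); m=np.array([.5557,.0884,.0904]); T=grot(a)
plan(cur(),pose(m+.085*a,T),pose(m+.017*a,T))
E
```

```text
2 rows [0.001, -0.001, 0.0268] [-0.0015, -0.0004, -0.0005]
2 rows [0.0, 0.0, 0.034] [0.0, 0.0, -0.0]
```

Request:
move_arm([
  [0.6,[0.001,-0.001,0.0268],[-0.0015,0,0]],
  [0.6,[0.001,-0.001,0.0268],[-0.0015,0,0]],
  [0.6,[0,0,0],[0,0,0]],
  [0.6,[0,0,0],[0,0,0]],
  [0.6,[0,0,0],[0,0,0]],
  [0.6,[0,0,0],[0,0,0]],
  [0.6,[0,0,0],[0,0,0]],
  [0.6,[0,0,0],[0,0,0]],
  [0.6,[0,0,0],[0,0,0]],
  [0.6,[0,0,0],[0,0,0]],
])

```text
time: 11.13
eef_pos: [0.5314, 0.0955, 0.1745]
tcp_rot: [0.187, 0.966, -0.032, 0.174]
contact_force: [-0.8, 0.3, 0.4]
opening: 0.598
finger_force: 0.0
```

```bash
python3 - <<'E'
from h import *
s=get_state(); np.save('s4.npy',s,allow_pickle=True)
im=read_camera('wrist'); np.save('w4.npy',im); save('w','w4.png',im)
c=cam('wrist',s); a=axis(.35,2.768); m=np.array([.5557,.0884,.0904]); print(proj(c,m+.064*a),proj(c,m+.006*a))
A=cur(); plan(A,pose(m+.017*a,grot(a))); print(A[:3,3],m+.085*a,s['opening'])
E
```

```text
[320.86443234 235.16382599] [320.32245468 201.95656773]
2 rows [0.0026, 0.0011, 0.0352] [0.0001, 0.0026, -0.0041]
[0.53129055 0.09547108 0.17430082] [0.52856414 0.09903731 0.17024668] 0.5981703557489696
```

View pics/w4.png

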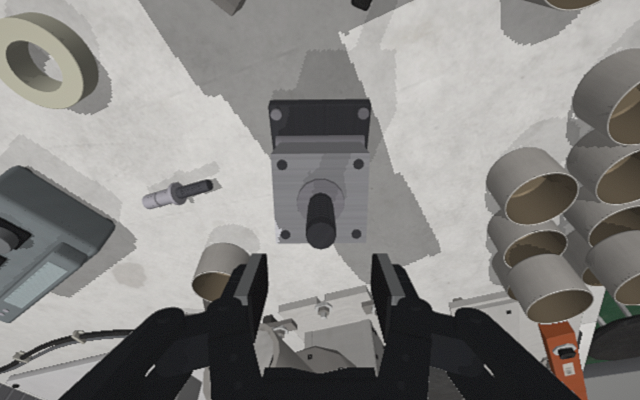

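The handle end is seen at about (320,236), as predicted. I'll align and go down along the axis.

Request:
move_arm([
  [0.6,[0.0052,0.0022,0],[0,0.005,-0.008]],
  [0.6,[0,0,0],[0,0,0]],
  [0.5,[0,0,0.02],[0,0,0]],
  [0.5,[0,0,0.02],[0,0,0]],
  [0.5,[0,0,0.015],[0,0,0]],
  [0.45,[0,0,0.01],[0,0,0]],
  [0.45,[0,0,0.0055],[0,0,0]],
  [0.45,[0,0,0],[0,0,0]],
  [0.45,[0,0,0],[0,0,0]],
  [0.45,[0,0,0],[0,0,0]],
])

```text
time: 12.02
eef_pos: [0.5506, 0.0906, 0.1069]
tcp_rot: [0.183, 0.967, -0.032, 0.172]
contact_force: [0.2, 0.2, 0.2]
opening: 0.45
finger_force: 0.0
```

```bash
python3 - <<'E'
from h import *
s=get_state(); np.save('s5.npy',s,allow_pickle=True)
im=read_camera('wrist'); np.save('w5.npy',im); save('w','w5.png',im[150:400,200:440],3) if 0 else save('w','w5.png',im[180:360,220:420],3.3)
a=axis(.35,2.768); m=np.array([.5557,.0884,.0904]); T=grot(a); A=cur()
print(T.T@(m+.017*a-A[:3,3]), R.from_matrix(A[:3,:3].T@T).as_rotvec(), s['contact_force'],s['time'])
c=cam('wrist',s); print(proj(c,m+.064*a),proj(c,m+.006*a))
E
```

```text
[ 0.00045299 -0.00021621  0.00051211] [ 0.000781    0.00139105 -0.00026096] [0.15514681 0.22934178 0.17298292] 12.0167
[315.72727702 327.62040375] [316.59310944 252.99327312]
```

View pics/w5.png

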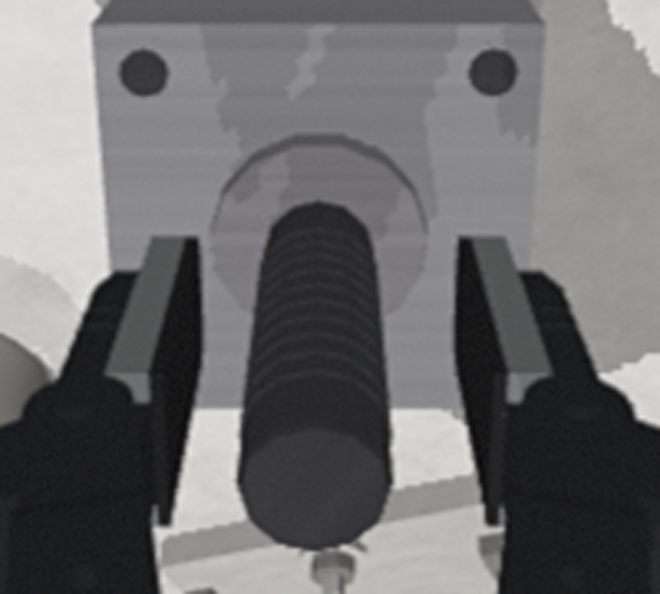

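The handle midline (crop x about 318) sits 1.5 mm to the left of the fingers' midline (crop x about 330). That comes from the camera's calibration offset. I'll shift -1.5 mm in tool y and close gently.

Request:
move_arm([
  [0.45,[0,-0.0015,0],[0,0.001,0]],
  [0.4,[0,0,0],[0,0,0]],
  [0.35,[0,0,0],[0,0,0]],
  [0.3,[0,0,0],[0,0,0]],
  [0.26,[0,0,0],[0,0,0]],
  [0.25,[0,0,0],[0,0,0]],
  [0.24,[0,0,0],[0,0,0]],
  [0.24,[0,0,0],[0,0,0]],
  [0.24,[0,0,0],[0,0,0]],
  [0.24,[0,0,0],[0,0,0]],
], grip_force=25)

```text
time: 12.9
eef_pos: [0.5494, 0.0891, 0.1058]
tcp_rot: [0.183, 0.968, -0.032, 0.17]
contact_force: [-0.4, -0.9, 0.5]
opening: 0.236
finger_force: 0.0
```

```bash
python3 - <<'E'
from h import *
s=get_state(); im=read_camera('wrist'); np.save('w6.npy',im)
g=cv2.cvtColor(im,cv2.COLOR_RGB2GRAY)
print(s['opening'],s['contact_force'],s['finger_force'])
for r in (258,265,275): print(r,g[r,260:380].tolist())
E
```

```text
0.23585478166147902 [-0.43592969 -0.94387937  0.47651053] 0.0
258 [136, 135, 137, 135, 137, 136, 137, 135, 135, 136, 136, 135, 136, 136, 138, 137, 138, 138, 138, 139, 138, 139, 126, 96, 82, 82, 86, 85, 84, 85, 85, 86, 86, 70, 35, 24, 20, 23, 56, 104, 127, 127, 119, 88, 42, 43, 44, 42, 43, 49, 45, 43, 45, 44, 39, 42, 42, 42, 42, 41, 42, 41, 43, 43, 41, 42, 41, 44, 42, 45, 47, 45, 40, 45, 45, 39, 68, 109, 128, 105, 51, 19, 19, 22, 37, 69, 86, 86, 83, 84, 84, 82, 83, 82, 84, 98, 126, 141, 140, 138, 139, 138, 139, 139, 140, 138, 136, 136, 134, 135, 136, 135, 136, 136, 136, 136, 135, 137, 135, 136]
265 [137, 136, 136, 136, 137, 137, 138, 129, 100, 55, 26, 23, 27, 28, 30, 28, 28, 28, 30, 23, 36, 67, 87, 83, 85, 83, 84, 84, 83, 84, 85, 86, 70, 38, 26, 24, 26, 22, 41, 99, 127, 108, 65, 44, 41, 47, 49, 45, 44, 43, 43, 47, 49, 50, 50, 49, 47, 43, 44, 43, 42, 43, 46, 44, 46, 46, 50, 51, 46, 40, 41, 41, 44, 50, 50, 43, 44, 58, 103, 105, 45, 18, 21, 24, 21, 36, 68, 85, 85, 84, 86, 84, 85, 85, 85, 85, 87, 72, 38, 24, 29, 27, 28, 28, 27, 28, 22, 25, 26, 56, 110, 140, 140, 138, 138, 139, 137, 137, 137, 139]
275 [134, 135, 134, 135, 129, 94, 40, 23, 30, 26, 29, 30, 29, 27, 29, 26, 27, 27, 38, 68, 85, 86, 86, 84, 83, 84, 86, 85, 84, 84, 78, 58, 23, 18, 20, 20, 22, 17, 33, 94, 106, 60, 44, 44, 48, 45, 39, 39, 42, 44, 48, 49, 48, 46, 43, 43, 44, 41, 39, 44, 42, 40, 42, 45, 42, 45, 44, 47, 48, 50, 46, 43, 43, 43, 46, 51, 47, 47, 50, 44, 21, 22, 22, 23, 26, 28, 26, 47, 72, 85, 82, 84, 83, 85, 84, 83, 85, 85, 85, 73, 44, 29, 29, 26, 28, 29, 29, 28, 27, 30, 27, 24, 33, 87, 129, 140, 136, 134, 136, 135]
```

Request:
move_arm([
  [0.24,[0,0.0003,0],[0,0,0]],
  [0.22,[0,0,0],[0,0,0]],
  [0.21,[0,0,0],[0,0,0]],
  [0.2,[0,0,0],[0,0,0]],
  [0.18,[0,0,0],[0,0,0]],
  [0.15,[0,0,0],[0,0,0]],
  [0.1,[0,0,0],[0,0,0]],
  [0,[0,0,0],[0,0,0]],
  [0,[0,0,0],[0,0,0]],
  [0,[0,0,0],[0,0,0]],
], grip_force=30)

```text
time: 13.78
eef_pos: [0.5495, 0.0893, 0.1059]
tcp_rot: [0.183, 0.968, -0.032, 0.17]
contact_force: [-1.2, 0.0, 1.9]
opening: 0.198
finger_force: 29.2
```

```bash
cat > st.py <<'E'
from h import *
s=get_state(); A=cur(); Rt=A[:3,:3]; a=axis(.35,2.768); T=grot(a)
m=np.array([.5557,.0884,.0904])-.0012*T[:,1]
F=s['contact_force']; print('t',s['time'],'open',s['opening'],'ff',s['finger_force'])
print('F tool',(Rt.T@F).round(2),'M tool',(Rt.T@s['wrist_torque']).round(3))
d=T.T@(A[:3,3]-m); print('pos in bore frame(x,y,out)',d[0].round(5),d[1].round(5),-d[2].round(5),'rot err',R.from_matrix(T.T@Rt).as_rotvec().round(4))
E
python3 st.py
```

```text
t 13.7833 open 0.1981557085838984 ff 29.184713065624237
F tool [ 0.44 -0.45 -2.18] M tool [0.022 0.279 0.03 ]
pos in bore frame(x,y,out) 0.0004 -0.00017 0.01664 rot err [0.0001 0.0014 0.0002]
```

Gripped with almost no side force. I'll draw 10 mm and check.

Request:
move_arm([
  [0,[0,0,-0.001],[0,0,0]],
  [0,[0,0,-0.001],[0,0,0]],
  [0,[0,0,-0.001],[0,0,0]],
  [0,[0,0,-0.001],[0,0,0]],
  [0,[0,0,-0.001],[0,0,0]],
  [0,[0,0,-0.001],[0,0,0]],
  [0,[0,0,-0.002],[0,0,0]],
  [0,[0,0,-0.002],[0,0,0]],
  [0,[0,0,0],[0,0,0]],
  [0,[0,0,0],[0,0,0]],
])

```text
time: 14.62
eef_pos: [0.5463, 0.0906, 0.1154]
tcp_rot: [0.183, 0.968, -0.032, 0.17]
contact_force: [-0.0, -0.3, -3.1]
opening: 0.199
finger_force: 29.3
```

```bash
python3 st.py
```

```text
t 14.6167 open 0.1990590045804471 ff 29.31095391511917
F tool [ 0.98 -0.34  2.96] M tool [-0.024  0.321 -0.006]
pos in bore frame(x,y,out) 0.00043 -0.00019 0.02674 rot err [0.0001 0.0015 0.0002]
```

It's moving freely: world force is about (0, -0.3, -3.1) N, just the gauge's weight. Next 10 mm.

Request:
move_arm([
  [0,[0,0,-0.001],[0,0,0]],
  [0,[0,0,-0.001],[0,0,0]],
  [0,[0,0,-0.001],[0,0,0]],
  [0,[0,0,-0.001],[0,0,0]],
  [0,[0,0,-0.001],[0,0,0]],
  [0,[0,0,-0.001],[0,0,0]],
  [0,[0,0,-0.002],[0,0,0]],
  [0,[0,0,-0.002],[0,0,0]],
  [0,[0,0,0],[0,0,0]],
  [0,[0,0,0],[0,0,0]],
])

```text
time: 15.45
eef_pos: [0.5433, 0.0919, 0.1249]
tcp_rot: [0.183, 0.968, -0.032, 0.171]
contact_force: [1.2, -0.3, -3.1]
opening: 0.204
finger_force: 29.3
```

```bash
python3 st.py
```

```text
t 15.45 open 0.20350502883540122 ff 29.30973172187805
F tool [-0.06  0.15  3.34] M tool [ 0.046  0.338 -0.01 ]
pos in bore frame(x,y,out) 0.0002 -8e-05 0.03682 rot err [-0.0002  0.0009  0.0003]
```

Request:
move_arm([
  [0,[0,0,-0.001],[0,0,0]],
  [0,[0,0,-0.001],[0,0,0]],
  [0,[0,0,-0.001],[0,0,0]],
  [0,[0,0,-0.001],[0,0,0]],
  [0,[0,0,-0.001],[0,0,0]],
  [0,[0,0,-0.001],[0,0,0]],
  [0,[0,0,-0.002],[0,0,0]],
  [0,[0,0,-0.0018],[0,0,0]],
  [0,[0,0,0],[0,0,0]],
  [0,[0,0,0],[0,0,0]],
])

```text
time: 16.28
eef_pos: [0.5402, 0.0931, 0.1341]
tcp_rot: [0.183, 0.968, -0.032, 0.171]
contact_force: [-0.4, -0.4, -2.3]
opening: 0.203
finger_force: 29.3
```

```bash
python3 st.py; python3 - <<'E'
from h import *
im=read_camera('wrist'); sc=read_camera('scene'); a=cv2.resize(im[170:340,230:410],None,fx=2.5,fy=2.5,interpolation=cv2.INTER_CUBIC); b=cv2.resize(sc[150:235,270:345],None,fx=4.5,fy=5,interpolation=cv2.INTER_CUBIC)
save('x','fin.png',np.hstack([a[:425],b[:425,:338]]))
E
```

```text
t 16.2833 open 0.20316968526559295 ff 29.308833181858063
F tool [ 0.99 -0.54  2.09] M tool [ 0.042  0.358 -0.032]
pos in bore frame(x,y,out) 0.00018 -9e-05 0.0466 rot err [-0.0002  0.0009  0.0002]
```

View pics/fin.png

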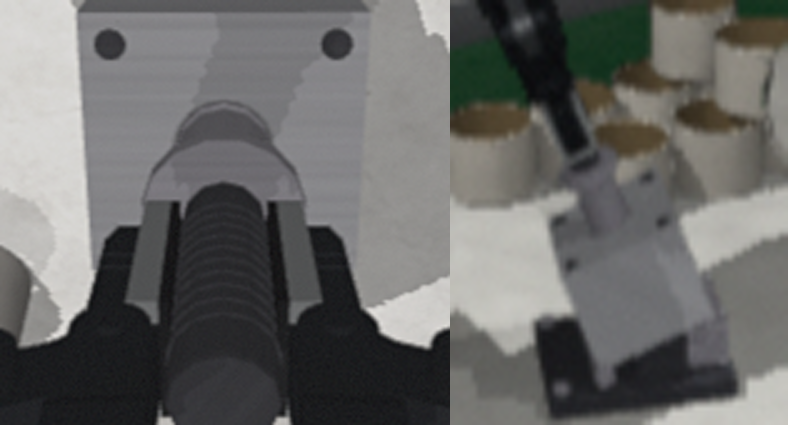

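The picture shows the groove ring just at the face (left view about 222,103), and the block where it was. One check of the average side force before handing in.

```bash
python3 - <<'E'
from h import *
f=[];p=[]
for i in range(16):
    read_camera('wrist'); s=get_state(); Rt=R.from_quat(s['tcp_rot']).as_matrix(); f.append(np.r_[Rt.T@s['contact_force'],Rt.T@s['wrist_torque']])
print(np.mean(f,0).round(3),np.std(f,0).round(2)/4)
E
python3 st.py
python3 - <<'E'
from h import *
# block still in place? compare before/after top view at the block's near plate edge, and the bystanders
a=np.load('top0.npy').astype(int); b=read_camera('top').astype(int)
d=np.abs(a-b).max(2)>40
n,l,st,c=cv2.connectedComponentsWithStats(d.astype(np.uint8)); print([x.tolist() for x in st[1:] if x[4]>15])
E
```

```text
[ 1.134 -0.07   2.568  0.     0.332  0.006] [0.15   0.105  0.1325 0.005  0.005  0.005 ]
t 17.1833 open 0.20189835408143472 ff 29.30847465991974
F tool [ 1.58 -0.89  2.76] M tool [ 0.007  0.333 -0.   ]
pos in bore frame(x,y,out) 0.00035 -0.00018 0.04639 rot err [0.0001 0.0014 0.0003]
[[179, 138, 125, 175, 10061], [282, 251, 6, 10, 27], [0, 329, 27, 28, 272], [250, 340, 23, 60, 1013], [27, 342, 19, 17, 94], [330, 342, 10, 15, 130], [290, 388, 33, 10, 67], [328, 391, 10, 7, 33]]
```

The mean force is the gauge's weight alone (side residual about 0.2 N), so the gauge is free at about 30 mm. Handing in.

```bash
python3 -c "
from plant import *
print(sign_off())"
```

```text
the job is handed in; nothing more can be done
None
```

I pressed the square key and then the wide round key fully and let each come up. I then drew the gauge about 30 mm to its groove, and it is still held there, aligned and free in its bore; the job was handed in at about 17 s of the 61 s.

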